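# Follow and take off the unsealed jar from a coasting turntable

### The arm

A 7-joint arm with a two-finger parallel gripper is mounted at the origin on the work surface. World frame = base frame: x ahead of the robot, y to its left, z up, the work surface at z = 0. Lengths are in m, angles in rad, forces in N, time in s.
With the tool pointing down it reaches from about 0.35 to 0.9 m from the base axis. Payload 7.2 kg.
Tool frame: the origin (TCP) lies between the finger pads, 19 mm behind the fingertips; this is the grasp point; z points along the fingers, y is the line along which they close (so a half turn about z gives the same grasp; the last joint's range is limited). The gripper opens to 85 mm and grips with 20 to 120 N. Pads are 22 mm wide; open, the fingers measure 114 mm over their backs; the gripper's body (76 mm by 85 mm) begins 54 mm behind the grasp point. The pads swing forward as they close: fully open they stand 13 mm farther back than shut.
Start: joints at [1.253, 0.411, -0.013, 1.596, 0.006, 1.134, -0.082], TCP at [0.154, -0.606, 0.25] pointing down, gripper open.
Joint ranges: [-2.95, 2.95], [-0.29, 1.99], [-1.47, 1.44], [0.14, 2.54], [-1.03, 4.17], [0.13, 1.85], [-2.86, 2.86]. Speed limits (rad/s): [2.39, 2.39, 3.01, 3.01, 3.14, 3.14, 3.14].

### API

Orientations are given as a unit quaternion [x, y, z, w].
In Python, from bench import bot gives the robot as it stands.
- The arm moves only by the shell command python3 -m inch 'ROWS' [FORCE]. ROWS is JSON, a list of rows, each a list of 7 numbers: the shift along the tool's x, y, z in m, then the turn, a rotation vector about the tool's x, y, z in degrees, then the closure, from -1 (fully open) to 1 (shut). A call has 1 to 12 rows; each row shifts and turns the commanded pose from where the row before left it, along the tool's axes as they then stand; what a row does not reach is not made up. A row lasts 1/10 s, in which the tool goes at most 50 mm and 8.59 degrees, less where a joint would pass 70% of its speed; a pose out of reach is approached as far as the arm can. A call with a gripper value outside its range is refused whole. The fingers move at their own pace and stop on an object; FORCE is the grip in N (left out, the last holds). Time passes only in rows, so rows that do not move let the fingers close. It gives the time, the measured TCP pose, the force, the opening and the grip force at its end, in the units of the state.
- bot.sense(): the state, without advancing time (a new reading comes with each control period).
- bot.grab_frame(name): name is "side" or "top"; returns a dict with "pixels" (420x560x3 uint8, red, green, blue), "K" (3x3 intrinsics, pixels), "pose" (4x4, takes a point from camera to world coordinates). Camera axes: x right, y up, looking along -z (the intrinsics and any distortion apply to the point x, -y, -z); pixel columns grow to the right and rows downward; lengths in m; the calibration is good to about 2 mm. A picture is of the moment at which its call begins. There is no depth.
- bot.finish_job(): hands the job in; it is judged then, once.
Trained networks look in the newest picture that a camera, given by its name, has taken for a name from the list of things; names that differ only in an ending like _2 or _b are one class to them, and where a whole thing is asked for, a point or a joint stands for the part that bears it (a point fixed in the world has none). Each returns a list of dicts, best first, with "score" (0 to 1); they miss things now and then, are a little off and sometimes report something else, mostly with a low value. They report only what shows in the picture. A call takes as long as a camera call. They do not tell look-alikes from the thing itself.
- bot.spot_in(camera, thing): "at" ([row, column] in pixels, amid what is visible of it).
- bot.trace(camera, thing): "mask" (420x560 bool, what is visible of it) and "at" ([row, column] in pixels, amid what is visible of it).
- bot.tip_of(camera, thing): "at" ([row, column] in pixels: a listed point, or the origin of a listed thing).
The state is a dict: "time": time; "joint_positions": joint angles; "qd": joint speeds; "joint_torque": joint torques, N m; "eef_pos": TCP position; "ee_rot": TCP orientation; "ft_force": force on the tool from outside, world axes, zero at the start; "ft_torque": the same for the moment, N m; "opening": opening from 0.0 (shut) to 1.0 (fully open); "finger_force": force on a finger pad.
Only numpy, scipy, OpenCV 4.12 (cv2) and the standard library are available. Lean on these libraries where they do the work, as an engineer would, in place of code of your own. Each camera call takes 0.05 s, during which the arm holds its last target. There are 200 camera calls.

### The job

Push the turntable round by its upright post and let it coast at an easy pace, about one turn in ten seconds. Follow the jar whose black lid has no yellow seal strip: keep the gripper centred over its lid, fingertips 2 to 5 cm above it and touching neither the jar nor the turntable, for at least five seconds without a break so that it can be checked. Then grip that jar and lift it off while moving along with it, so that the turntable is not stopped but keeps turning, and set it down gently, upright, near the middle of the red tray and let go, leaving the other jars alone.

Things in the scene. Friction and masses are not known exactly. Their poses are not given: they have to be found in the camera images.
- turntable_axis (a point): on the turntable's vertical axis, in the plane of its top face, 50 mm above the table. Round steel disc with a white top, 354 mm across with a lip 8 mm high at its edge, on a fixed foot; turns freely without stops. Nominal mass 2.6 kg, moment of inertia 0.043 kg m2 without jars (true values within 40 percent). Jars stand 95 to 115 mm from the axis at 45, 135, 225 and 315 degrees from the post.
- turntable (a joint): turning angle of the turntable in rad, 0 at the start, growing counter-clockwise seen from above. Low-friction bearing (damping 0.001 N m s/rad, dry friction 0.0006 N m): let go, it loses about 0.01 to 0.04 rad/s each second. Keep it under 1.5 rad/s; following counts only above 0.25 rad/s, lifting off above 0.15
- post (a point): push post: upright steel rod 16 mm across with a blue 24 mm ball on top, fixed on the disc 140 mm from the axis. The point is on the rod's centre line 119 mm above the table; the rod's bare part reaches from the disc to about 132 mm above the table, the ball's top is at 156 mm. The jars' lids are at 110 mm: fingertips at about 122 mm push the rod and pass over all jars.
- reject_jar: the jar to follow and take off: white-labelled spice jar, 56 mm across and 60 mm tall with a plain black lid (22 mm tall) without yellow strip; nominal mass 0.2 kg; origin at the centre of its underside, z up. It rides loose on the turntable, whose top face is 50 mm above the table, and does not slip at easy speeds.
- reject_lid (a point): centre of the top face of the reject jar's lid, 60 mm above the jar's origin (110 mm above the table while on the turntable). If the gripped jar is held still before it is clear of the disc, it brakes the disc to a stop in about 0.2 s
- jar_a: spice jar like the reject jar (56 mm across, 60 mm tall) but with a yellow seal strip across its black lid; origin at the centre of its underside, z up. Rides loose on the turntable; leave it alone
- jar_b: spice jar like the reject jar (56 mm across, 60 mm tall) but with a yellow seal strip across its black lid; origin at the centre of its underside, z up. Rides loose on the turntable; leave it alone
- jar_c: spice jar like the reject jar (56 mm across, 60 mm tall) but with a yellow seal strip across its black lid; origin at the centre of its underside, z up. Rides loose on the turntable; leave it alone
- tray_in (a point): centre of the inner floor of the fixed red reject tray, 5 mm above the table; tray 160 mm square outside, walls 5 mm thick and 25 mm high, open on top and empty
- done_1: finished jar with yellow strip, 56 mm across and 60 mm tall, standing loose on the table; origin at the centre of its underside; leave it alone
- done_2: another finished jar with yellow strip, same size, standing loose on the table; leave it alone
There are look-alikes about, which are no part of the job. What is shaped like the reject_jar but green is not meant. There is more than one size of the part that bears tray_in; the job needs the larger.

How it is judged:
On the way, in this order (a step that is already met when the one before it is completed fails the run):
1. the turntable coasts on its own at more than 0.35 rad/s, tool clear of it ((velocity of joint turntable above 0.35 rad/s or velocity of joint turntable below -0.35 rad/s) and contact force between each of the arm, the fingers and turntable below 0.1 N), for 0.3 s.
2. the gripper stays over the reject jar's lid for 5 s: TCP within 25 mm of its centre line and 20 to 100 mm above the lid, touching neither jar nor turntable, turntable turning at more than 0.25 rad/s (horizontal distance between the grasp point and reject_lid below 0.025 m and z of the grasp point in the frame of reject_lid between 0.02 and 0.1 m and (velocity of joint turntable above 0.25 rad/s or velocity of joint turntable below -0.25 rad/s) and contact force between the fingers and turntable below 0.1 N and contact force between the fingers and reject_jar below 0.1 N), for 5 s.
3. the reject jar is held in the fingers at least 15 mm above the turntable while that still turns at more than 0.15 rad/s (height (world z) of reject_jar above 0.065 m and contact force between the fingers and reject_jar above 1 N and (velocity of joint turntable above 0.15 rad/s or velocity of joint turntable below -0.15 rad/s)), for 0.1 s.
At the end, for the whole second after the job is handed in: The reject jar stands upright (within 0.1 rad), at rest, on the floor of the red tray within 45 mm of its middle, released; the three sealed jars still stand on the turntable, and the two finished jars are within 20 mm of where they stood. The turntable may still be turning (horizontal distance between reject_jar and tray_in below 0.045 m and height (world z) of reject_jar below 0.012 m and angle between each of reject_jar, jar_a, jar_b, jar_c's own z axis and vertical below 0.1 rad and linear speed of reject_jar below 0.02 m/s and horizontal distance between each of jar_a, jar_b, jar_c and turntable_axis below 0.145 m and height (world z) of jar_a between 0.045 and 0.06 m and height (world z) of jar_b between 0.045 and 0.06 m and height (world z) of jar_c between 0.045 and 0.06 m and distance of each of done_1, done_2 from where it was at the start of the episode below 0.02 m); the robot touches nothing.
It fails at once if the turntable is spun faster than 1.5 rad/s (velocity of joint turntable above 1.5 rad/s or velocity of joint turntable below -1.5 rad/s).
It fails at once if a sealed or finished jar is touched by the robot (contact force between any of the fingers, the arm and jar_a above 1 N or contact force between any of the fingers, the arm and jar_b above 1 N or contact force between any of the fingers, the arm and jar_c above 1 N or contact force between any of the fingers, the arm and done_1 above 1 N or contact force between any of the fingers, the arm and done_2 above 1 N).
It fails at once if a jar tips over (angle between any of reject_jar, jar_a, jar_b, jar_c, done_1, done_2's own z axis and vertical above 0.4 rad).
It fails at once if the reject jar is let fall into the tray from more than 10 mm (horizontal distance between reject_jar and tray_in below 0.08 m and height (world z) of reject_jar above 0.016 m and contact force between the fingers and reject_jar below 0.05 N).
It fails at once if the reject jar is slammed into the tray (contact force between reject_jar and tray above 60 N).
It also fails if it takes over 54 s, if anything falls off the work surface, if the arm or the gripper's body presses on something with over 40 N, if the wrist force passes 120 N, or if a joint passes its speed limit or range.

## Working session

There is one attempt and no reset: what is moved stays moved. The work goes in short steps, Python scripts to look and compute and a shell command to move; the robot and the scene stay as the last step left them, time stands still between calls to the robot, and variables do not carry over. Pictures are saved under pics/ and viewed, at most 10 in all, crops included, and the job is handed in when it is done.

```bash
mkdir -p pics; ls; python3 - <<'E'
from bench import bot
import cv2,numpy as np
s=bot.sense();print({k:np.round(v,3) for k,v in s.items()})
for c in("side","top"):
    f=bot.grab_frame(c);cv2.imwrite(f"pics/{c}0.png",f["pixels"][...,::-1]);print(c,f["K"],np.round(f["pose"],3))
    for n in("turntable_axis","post","reject_lid","tray_in","reject_jar","done_1"):
        print(n,[(np.round(d["at"],1).tolist(),round(d["score"],2)) for d in bot.tip_of(c,n)])
print(bot.sense()["time"])
E
```

```text
pics
{'time': np.float64(0.0), 'joint_positions': array([ 1.253,  0.412, -0.013,  1.597,  0.006,  1.134, -0.082]), 'qd': array([-0.   , -0.   ,  0.001,  0.001, -0.   ,  0.001, -0.002]), 'joint_torque': array([ 2.0000e-03, -6.0063e+01,  6.8300e-01, -2.9941e+01,  1.4000e-02,
        1.1000e-02, -0.0000e+00]), 'eef_pos': array([ 0.154, -0.605,  0.249]), 'ee_rot': array([ 0.992,  0.125, -0.   , -0.001]), 'ft_force': array([0.083, 0.51 , 0.209]), 'ft_torque': array([ 0.035, -0.04 , -0.014]), 'finger_force': np.float64(0.0), 'opening': np.float64(1.001)}
side [[453.62105033   0.         286.86288085]
 [  0.         453.62105033 211.1750785 ]
 [  0.           0.           1.        ]] [[ 0.962  0.176 -0.207  0.397]
 [-0.272  0.654 -0.706 -0.857]
 [ 0.011  0.736  0.677  0.798]
 [ 0.     0.     0.     1.   ]]
turntable_axis [([193.7, 255.6], 0.6)]
post [([181.1, 195.1], 0.75)]
reject_lid [([187.2, 294.7], 0.83), ([276.4, 391.5], 0.6)]
tray_in [([410.7, 239.6], 0.88), ([218.5, 231.8], 0.73), ([304.3, 236.6], 0.62)]
reject_jar [([290.1, 388.3], 0.94), ([204.7, 290.5], 0.81)]
done_1 [([312.4, 333.5], 0.67)]
top [[437.56828387   0.         268.70788314]
 [  0.         437.56828387 207.81421633]
 [  0.           0.           1.        ]] [[ 0.029  0.981 -0.192  0.357]
 [-1.     0.03   0.004 -0.127]
 [ 0.01   0.192  0.981  1.214]
 [ 0.     0.     0.     1.   ]]
turntable_axis [([213.1, 213.5], 0.73), ([180.4, 238.1], 0.64)]
post [([241.5, 190.2], 0.15)]
reject_lid [([180.3, 239.6], 0.89), ([140.6, 343.4], 0.77)]
tray_in [([273.4, 402.2], 0.75), ([257.0, 323.1], 0.7)]
reject_jar [([148.8, 338.8], 0.77), ([187.0, 241.7], 0.71)]
done_1 [([190.2, 344.3], 0.74), ([166.1, 297.2], 0.67)]
0.7
```

View both.

View pics/top0.png

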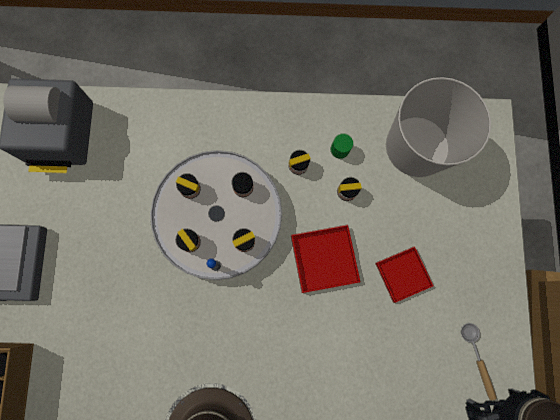

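View pics/side0.png

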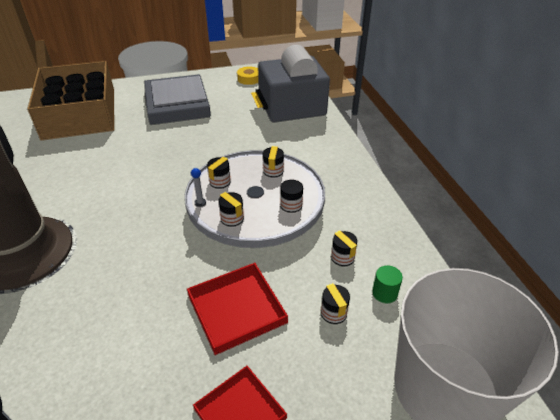

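```bash
cat > h.py <<'E'
import numpy as np,cv2
from scipy.optimize import least_squares
# calibration fixed for both cameras (K, pose as grabbed)
def ray(f,at):
    K,T=f["K"],f["pose"];r,c=at
    d=np.array([(c-K[0,2])/K[0,0],-(r-K[1,2])/K[1,1],-1.]);return T[:3,3],T[:3,:3]@d
def atz(f,at,z):
    o,d=ray(f,at);return o+d*(z-o[2])/d[2]
def tri(fa,a,fb,b):
    (o,d),(p,e)=ray(fa,a),ray(fb,b)
    s=np.linalg.lstsq(np.c_[d,-e],p-o,rcond=None)[0];x,y=o+d*s[0],p+e*s[1]
    return (x+y)/2,np.linalg.norm(x-y)
E
python3 - <<'E'
from h import *;from bench import bot
S=bot.grab_frame("side");T=bot.grab_frame("top")
p=lambda n,a,b:print(n,*[np.round(q,4) for q in tri(S,a,T,b)])
p("axis",(193.7,255.6),(213.1,213.5))
p("post",(181.1,195.1),(241.5,190.2))
for a in((187.2,294.7),(276.4,391.5)):
  for b in((180.3,239.6),(140.6,343.4)):p("lid",a,b)
for a in((410.7,239.6),(218.5,231.8),(304.3,236.6)):
  for b in((273.4,402.2),(257,323.1)):p("tray",a,b)
print(S["K"][0,0],S["pose"][:3,3],T["pose"][:3,3])
E
```

```text
axis [0.5682 0.0185 0.04  ] 0.0019
post [0.4539 0.0677 0.0786] 0.059
lid [ 0.6487 -0.0529  0.1007] 0.0055
lid [ 0.6281 -0.2836  0.3193] 0.1056
lid [ 0.852  -0.0645 -0.2937] 0.2158
lid [ 0.7808 -0.334   0.0556] 0.0002
tray [ 0.4208 -0.503   0.0053] 0.0011
tray [ 0.4608 -0.3362 -0.36  ] 0.0602
tray [ 0.4275 -0.3946  0.3596] 0.0501
tray [ 0.455  -0.2568  0.2288] 0.0283
tray [ 0.426  -0.437   0.2194] 0.032
tray [ 0.4587 -0.2849  0.0104] 0.0013
453.6210503291477 [ 0.39737463 -0.85652492  0.79775451] [ 0.35689885 -0.12659693  1.21447021]
```

Top view: the plain black lid is at about (row 183, col 242), the blue post ball at (264, 211), the hub at (213, 216) and the large red tray at (259, 326). The green look-alike is at (146, 342). Side view: the reject jar is at (190, 291), the ball at (173, 196) and the large tray at (305, 237).

```bash
cat >> h.py <<'E'
def cen(f,lo,hi,roi=None):
    h=cv2.inRange(cv2.cvtColor(f["pixels"],cv2.COLOR_RGB2HSV),lo,hi)
    if roi: m=np.zeros_like(h);r0,r1,c0,c1=roi;m[r0:r1,c0:c1]=255;h&=m
    n,_,st,ce=cv2.connectedComponentsWithStats(h)
    if n<2:return None,0
    i=1+np.argmax(st[1:,4]);return (ce[i][1],ce[i][0]),int(st[i,4])
def ball(f,roi):return cen(f,(105,120,60),(130,255,255),roi)
RT,RS=(140,290,140,295),(120,260,160,350)
E
python3 - <<'E'
from h import *;from bench import bot
S=bot.grab_frame("side");T=bot.grab_frame("top")
def two(n,a,b,z):
    print(n,np.round(a[0],1),a[1],np.round(b[0],1),b[1],*[np.round(q,4) for q in tri(S,a[0],T,b[0])],"atz",atz(S,a[0],z).round(4),atz(T,b[0],z).round(4))
two("ball",ball(S,RS),ball(T,RT),.144)
D=((0,0,0),(180,255,70))
two("hub",cen(S,*D,(180,205,242,270)),cen(T,*D,(200,226,202,230)),.05)
D=((0,0,0),(180,255,50))
two("lid",cen(S,*D,(175,225,275,310)),cen(T,*D,(168,198,228,258)),.105)
R=((0,150,60),(8,255,255))
two("tray",cen(S,*R,(255,360,180,295)),cen(T,*R,(220,300,285,365)),.005)
for c,r in(("side",None),("top",None)):
    print([(np.round(d["at"],1).tolist(),round(d["score"],2)) for d in bot.spot_in(c,"reject_lid")],[(np.round(d["at"],1).tolist(),round(d["score"],2)) for d in bot.tip_of(c,"jar_a")])
E
```

```text
ball [172.6 195.5] 75 [263.1 211. ] 65 [0.4259 0.0048 0.1472] 0.0018 atz [0.4269 0.0091 0.144 ] [0.4252 0.0051 0.144 ]
hub [195.3 255.7] 30 [213.2 216.2] 187 [0.5675 0.0112 0.0409] 0.0007 atz [0.5658 0.0008 0.05  ] [0.5655 0.0101 0.05  ]
lid [189.7 291.4] 378 [182.9 242.1] 350 [ 0.6402 -0.0597  0.1009] 0.0019 atz [ 0.6397 -0.0643  0.105 ] [ 0.6381 -0.0599  0.105 ]
tray [307.3 236.3] 5453 [258.9 325.3] 2978 [ 0.4552 -0.2912  0.0091] 0.0016 atz [ 0.4563 -0.2883  0.005 ] [ 0.4548 -0.2918  0.005 ]
[([284.2, 389.4], 0.8)] [([216.7, 232.5], 0.97), ([170.2, 273.4], 0.61), ([182.8, 222.3], 0.58), ([187.1, 291.0], 0.54)]
[([145.5, 343.3], 0.96), ([180.2, 238.0], 0.57)] [([241.8, 244.7], 0.73), ([238.7, 189.7], 0.7), ([189.9, 187.7], 0.59)]
```

```bash
python3 -m inch '[[-0.05,0,0,0,0,0,1],[-0.05,0,0,0,0,0,1]]'; python3 -c "
from bench import bot;s=bot.sense();print(s['joint_positions'],s['eef_pos'],s['ee_rot'])"
```

```text
time: 1.3
eef_pos: [0.0585, -0.6304, 0.2501]
ee_rot: [0.992, 0.127, 0.0, 0.0]
ft_force: [-0.7, -0.3, -0.1]
opening: 0.692
finger_force: 0.0
[ 1.39008746  0.42402348  0.0168026   1.57680109 -0.00832095  1.14035526
  0.0923751 ] [ 0.05852249 -0.63044041  0.2500972 ] [9.91927214e-01 1.26807883e-01 3.33454375e-04 2.26853268e-04]
```

```bash
python3 -m inch '[[0.042,-0.013,0,0,0,0,1],[0.042,-0.013,0,0,0,0,1],[0.042,-0.013,0,0,0,0,1],[0.042,-0.013,0,0,0,0,1],[0.042,-0.013,0,0,0,0,1],[0.042,-0.013,0,0,0,0,1],[0.042,-0.013,0,0,0,0,1],[0.042,-0.013,0,0,0,0,1],[0.042,-0.013,0,0,0,7,1],[0.042,-0.013,0,0,0,7,1]]'; python3 -c "
from bench import bot;s=bot.sense();print(s['joint_positions'],s['eef_pos'],s['ee_rot'])"
```

```text
time: 2.3
eef_pos: [0.4361, -0.404, 0.2503]
ee_rot: [1.0, 0.0, 0.0, 0.0]
ft_force: [0.3, -1.5, -0.9]
opening: 0.006
finger_force: 0.0
[ 0.74904181  0.36306791 -0.10977471  1.6679344   0.04338244  1.11266141
 -0.94307391] [ 0.43614047 -0.40399503  0.25031909] [9.99999953e-01 2.68073937e-04 1.23842694e-04 8.66169022e-05]
```

```bash
python3 -m inch '[[-0.001,-0.042,0,0,0,0,1],[-0.001,-0.042,0,0,0,0,1],[-0.001,-0.042,0,0,0,0,1],[-0.001,-0.042,0,0,0,0,1],[-0.001,-0.042,0,0,0,0,1],[-0.001,-0.042,0,0,0,0,1],[-0.001,-0.042,0,0,0,0,1],[-0.001,-0.042,0,0,0,0,1],[-0.001,-0.042,0,0,0,0,1],[0,-0.042,0,0,0,0,1],[0,-0.044,0,0,0,0,1],[0,0,0.01,0,0,0,1]]'; python3 -m inch '[[0,0,0.03,0,0,0,1],[0,0,0.03,0,0,0,1],[0,0,0.03,0,0,0,1],[0,0,0.008,0,0,0,1],[0,0,0,0,0,0,1]]'
```

```text
time: 3.5
eef_pos: [0.4239, 0.0646, 0.2414]
ee_rot: [1.0, 0.007, 0.002, -0.001]
ft_force: [-0.1, -0.6, 0.6]
opening: -0.001
finger_force: 0.0
time: 4.0
eef_pos: [0.4228, 0.0582, 0.1413]
ee_rot: [1.0, 0.003, -0.001, 0.0]
ft_force: [-0.1, 0.0, 0.2]
opening: -0.002
finger_force: 0.0
```

```bash
python3 -m inch '[[0.001,0.008,0,0,0,0,1],[0.001,0.008,0,0,0,0,1],[0.001,0.008,0,0,0,0,1],[0,0.003,0,0,0,0,1],[0,0.003,0,0,0,0,1],[0,0.003,0,0,0,-1.2,1],[0,0.004,0,0,0,-1.6,1],[0,0.005,0,0,0,-2,1],[0,0.006,0,0,0,-2.4,1],[0,0.007,0,0,0,-2.8,1],[0,0.008,0,0,0,-3.2,1],[0,0.009,0,0,0,-3.6,1]]'; python3 -m inch '[[0,0.01,0,0,0,-4,1],[0,0.01,0,0,0,-4,1],[0,0.01,0,0,0,-4,1],[0,0.01,0,0,0,-4,1],[0,0.01,0,0,0,-4,1],[0,0.004,-0.01,0,0,0,1],[0,-0.005,-0.03,0,0,0,-1],[0,-0.01,-0.04,0,0,0,-1]]'
python3 - <<'E'
from h import *;from bench import bot
for i in range(3):
  for c,r in(("side",RS),("top",RT)):
    t=bot.sense()["time"];f=bot.grab_frame(c);b,n=ball(f,r)
    if b is None: print(t,c,None);continue
    p=atz(f,b,.146 if c=="top" else .146);d=p[:2]-[.566,.0105];print(round(float(t),2),c,np.round(b,1),n,p.round(4),np.degrees(np.arctan2(d[1],d[0])).round(2),np.hypot(*d).round(3))
cv2.imwrite("pics/top1.png",f["pixels"][...,::-1])
s=bot.sense();print(s["eef_pos"],s["ee_rot"],s["joint_positions"])
E
```

```text
time: 5.2
eef_pos: [0.4317, -0.0129, 0.1419]
ee_rot: [0.989, 0.151, -0.0, -0.0]
ft_force: [-0.3, -0.4, -0.6]
opening: -0.001
finger_force: 0.0
time: 6.0
eef_pos: [0.4454, -0.0491, 0.2222]
ee_rot: [0.948, 0.317, -0.001, -0.001]
ft_force: [1.6, -0.6, 1.0]
opening: 0.33
finger_force: 0.0
6.0 side [198.4 229.4] 88 [ 0.4864 -0.1044  0.146 ] -124.72 0.14
6.05 top [237.7 258.4] 63 [ 0.4903 -0.1079  0.146 ] -122.58 0.141
6.1 side [199.5 234.5] 81 [ 0.4965 -0.1108  0.146 ] -119.8 0.14
6.15 top [234.  260.9] 65 [ 0.4997 -0.1138  0.146 ] -118.07 0.141
6.2 side [200.2 239.4] 80 [ 0.5064 -0.116   0.146 ] -115.24 0.14
6.25 top [230.1 263. ] 63 [ 0.5095 -0.1186  0.146 ] -113.66 0.141
[ 0.44597631 -0.04918523  0.22166116] [ 9.48110327e-01  3.17941338e-01 -3.35105166e-04 -1.01402965e-05] [ 0.48186889  0.18332327 -0.53533385  2.0102359   0.11265017  0.97682727
 -1.0330519 ]
```

```bash
cat > plan.py <<'E'
import json,os
from h import *
from bench import bot
from scipy.spatial.transform import Rotation as Ro
C=np.array([.5662,.0105]);RL=.102;OFF=np.radians(134.4)
def st():return json.load(open("st.json")) if os.path.exists("st.json") else dict(obs=[],cmd=None)
def look(s,cams,save=None):
    for c in cams:
        t=float(bot.sense()["time"]);f=bot.grab_frame(c);b,n=ball(f,RS if c=="side" else RT)
        if save:cv2.imwrite(f"pics/{save}_{c}.png",f["pixels"][...,::-1])
        if b is None or n<25:print(c,"no ball",n);continue
        d=atz(f,b,.146)[:2]-C;print(c,round(t,2),n,np.degrees(np.arctan2(d[1],d[0])).round(1),np.hypot(*d).round(3))
        if abs(np.hypot(*d)-.14)<.012:s["obs"].append((t,float(np.arctan2(d[1],d[0]))))
def model(s):
    o=np.array(s["obs"]);t,a=o[:,0],np.unwrap(o[:,1]) 
    t0=t[-1];g=lambda p,t:p[0]+p[1]*(t-t0)-.5*p[2]*(t-t0)**2
    # unwrap against the prediction of 0.75 rad/s to survive gaps
    a=o[:,1]+2*np.pi*np.round((.75*(t-t[0])+a[0]-o[:,1])/(2*np.pi))
    r=least_squares(lambda p:np.r_[(g(p,t)-a)/.015,(p[2]-.025)/.01],[a[-1],.75,.025])
    print("w",r.x.round(3),"res deg",np.degrees(g(r.x,t)-a).round(1)[-6:]);return lambda t:g(r.x,t)
def lid(m,t):return C+RL*np.array([np.cos(m(t)+OFF),np.sin(m(t)+OFF)])
def plan(s,m,zs,yaws,vmax=.04,lead=0.):
    """rows for each 0.1 s; zs, yaws(deg) targets per row; cmd=[x,y,z,yaw deg]"""
    t=float(bot.sense()["time"]);c=np.array(s["cmd"],float)
    for k,(z,w) in enumerate(zip(zs,yaws)):
        d=np.r_[lid(m,t+.1*(k+1)+lead),z]-c[:3];n=np.linalg.norm(d);d*=min(1,vmax/n)
        y=np.radians(c[3]);ux=np.array([np.cos(y),np.sin(y),0]);uy=np.array([np.sin(y),-np.cos(y),0])
        row=np.round([d@ux,d@uy,-d[2]],4);dw=round(float(np.clip(w-c[3],-8.4,8.4)),1)
        print([*map(float,row),0,0,-dw]);c[:3]+=ux*row[0]+uy*row[1]-np.array([0,0,row[2]]);c[3]+=dw
    e=lid(m,t+.1*len(zs));print("end cmd",c.round(4),"lid",e.round(4));s["cmd"]=c.tolist()
def meas():
    b=bot.sense();q=b["ee_rot"];return np.r_[b["eef_pos"],np.degrees(2*np.arctan2(q[1],q[0]))],b
def save(s):json.dump(s,open("st.json","w"))
E
python3 - <<'E'
from plan import *
s=st();s["obs"]=[(t,np.radians(a)) for t,a in((6,-124.72),(6.05,-122.58),(6.1,-119.8),(6.15,-118.07),(6.2,-115.24),(6.25,-113.66))]
m=model(s);p,b=meas();print(p,b["time"]);s["cmd"]=p.tolist()
plan(s,m,[.21]*8+[.2,.185,.17,.165],[0]*12);save(s)
E
```

```text
w [-1.979  0.785  0.025] res deg [ 0.1  0.2 -0.3  0.2 -0.4  0.3]
[ 0.44597631 -0.04918523  0.22166116 37.07694484] 6.3
[0.0393, 0.007, 0.002, 0, 0, 8.4]
[0.0399, -0.0004, 0.002, 0, 0, 8.4]
[0.0391, -0.0083, 0.002, 0, 0, 8.4]
[0.0364, -0.0164, 0.002, 0, 0, 8.4]
[0.0312, -0.025, 0.002, 0, 0, 3.5]
[0.0198, -0.0285, 0.0017, 0, 0, -0.0]
[-0.0062, -0.0048, -0.0, 0, 0, -0.0]
[-0.0065, -0.0043, -0.0, 0, 0, -0.0]
[-0.0068, -0.0037, 0.01, 0, 0, -0.0]
[-0.0071, -0.0033, 0.015, 0, 0, -0.0]
[-0.0072, -0.0027, 0.015, 0, 0, -0.0]
[-0.0074, -0.0021, 0.005, 0, 0, -0.0]
end cmd [ 0.5907  0.1096  0.165  -0.0231] lid [0.5906 0.1095]
```

```bash
sed -i 's/row=np.round(\[d@ux,d@uy,-d\[2\]\],4)/row=np.round(np.array([d@ux,d@uy,-d[2]])*2,3)\/2/' plan.py
python3 -m inch '[[0.0393,0.007,0.002,0,0,8.4,-1],[0.0399,-0.0004,0.002,0,0,8.4,-1],[0.0391,-0.0083,0.002,0,0,8.4,-1],[0.0364,-0.0164,0.002,0,0,8.4,-1],[0.0312,-0.025,0.002,0,0,3.5,-1],[0.0198,-0.0285,0.0017,0,0,0,-1],[-0.0062,-0.0048,0,0,0,0,-1],[-0.0065,-0.0043,0,0,0,0,-1],[-0.0068,-0.0037,0.01,0,0,0,-1],[-0.0071,-0.0033,0.015,0,0,0,-1],[-0.0072,-0.0027,0.015,0,0,0,-1],[-0.0074,-0.0021,0.005,0,0,0,-1]]'
python3 - <<'E'
from plan import *
s=st();p,b=meas();print("meas",p.round(4),"cmd",np.round(s["cmd"],4),b["time"],b["opening"],b["joint_positions"].round(2))
look(s,("side","top"),"f1");m=model(s);print("meas",meas()[0].round(4));print("t",b["time"],"lid at read",lid(m,float(b["time"])))
plan(s,m,[.165]*12,[0]*12);save(s)
E
```

```text
time: 7.5
eef_pos: [0.5889, 0.1081, 0.1633]
ee_rot: [1.0, -0.001, -0.001, 0.001]
ft_force: [-0.2, -0.7, 0.1]
opening: 0.999
finger_force: 0.0
meas [ 0.5889  0.1081  0.1633 -0.0725] cmd [ 0.5907  0.1096  0.165  -0.0231] 7.5 0.999322465443394 [ 0.05  0.49 -0.42  1.73  0.24  0.97 -2.04]
side 7.5 82 -58.2 0.14
top 7.55 59 -56.9 0.139
w [-0.986  0.748  0.025] res deg [-0.3  0.2 -0.4  0.3 -0.4  0.4]
meas [0.5891 0.109  0.1645 0.0017]
t 7.5 lid at read [0.59130742 0.10936161]
[-0.0145, -0.0025, -0.0, 0, 0, -0.0]
[-0.0075, -0.0005, -0.0, 0, 0, -0.0]
[-0.0075, 0.0, -0.0, 0, 0, -0.0]
[-0.0075, 0.001, -0.0, 0, 0, -0.0]
[-0.0075, 0.001, -0.0, 0, 0, -0.0]
[-0.007, 0.0015, -0.0, 0, 0, -0.0]
[-0.007, 0.0025, -0.0, 0, 0, -0.0]
[-0.007, 0.0025, -0.0, 0, 0, -0.0]
[-0.0065, 0.0035, -0.0, 0, 0, -0.0]
[-0.0065, 0.0035, -0.0, 0, 0, -0.0]
[-0.006, 0.0045, -0.0, 0, 0, -0.0]
[-0.006, 0.0045, -0.0, 0, 0, -0.0]
end cmd [ 0.5001  0.0881  0.165  -0.0231] lid [0.5002 0.0883]
```

```bash
python3 -c "
import cv2,numpy as np
a=cv2.imread('pics/f1_side.png')[90:300,130:410];b=cv2.imread('pics/f1_top.png')[90:300,120:400]
cv2.imwrite('pics/f1.png',cv2.resize(np.vstack([a,b]),None,fx=1.4,fy=1.4))"
python3 -m inch '[[-0.0145,-0.0025,0,0,0,0,-1],[-0.0075,-0.0005,0,0,0,0,-1],[-0.0075,0,0,0,0,0,-1],[-0.0075,0.001,0,0,0,0,-1],[-0.0075,0.001,0,0,0,0,-1],[-0.007,0.0015,0,0,0,0,-1],[-0.007,0.0025,0,0,0,0,-1],[-0.007,0.0025,0,0,0,0,-1],[-0.0065,0.0035,0,0,0,0,-1],[-0.0065,0.0035,0,0,0,0,-1],[-0.006,0.0045,0,0,0,0,-1],[-0.006,0.0045,0,0,0,0,-1]]'
cat > go.py <<'E'
from plan import *
import sys
s=st();p,b=meas();print("meas",p.round(4),"cmd",np.round(s["cmd"],4),b["time"],b["joint_positions"].round(2))
look(s,sys.argv[1].split(","),sys.argv[2]);m=model(s);print("lid at read",lid(m,float(b["time"])).round(4))
plan(s,m,[.165]*12,[0]*12);save(s)
E
python3 go.py side f2
```

```text
time: 8.8
eef_pos: [0.5001, 0.0877, 0.1653]
ee_rot: [1.0, 0.0, 0.0, 0.0]
ft_force: [0.4, -0.1, -0.4]
opening: 1.001
finger_force: 0.0
meas [0.5001 0.0877 0.1653 0.0046] cmd [ 0.5001  0.0881  0.165  -0.0231] 8.8 [ 0.1   0.35 -0.46  1.95  0.2   0.89 -2.02]
side 8.8 61 -3.9 0.14
w [-0.068  0.718  0.024] res deg [ 0.2 -0.4  0.2 -0.4  0.5 -0.1]
lid at read [0.5    0.0881]
[-0.008, 0.0075, -0.0, 0, 0, -0.0]
[-0.005, 0.0055, -0.0, 0, 0, -0.0]
[-0.0045, 0.006, -0.0, 0, 0, -0.0]
[-0.0035, 0.006, -0.0, 0, 0, -0.0]
[-0.0035, 0.006, -0.0, 0, 0, -0.0]
[-0.0035, 0.0065, -0.0, 0, 0, -0.0]
[-0.0025, 0.007, -0.0, 0, 0, -0.0]
[-0.002, 0.0065, -0.0, 0, 0, -0.0]
[-0.0015, 0.007, -0.0, 0, 0, -0.0]
[-0.001, 0.007, -0.0, 0, 0, -0.0]
[-0.001, 0.007, -0.0, 0, 0, -0.0]
[0.0, 0.007, -0.0, 0, 0, -0.0]
end cmd [ 0.4641  0.0091  0.165  -0.0231] lid [0.4642 0.009 ]
```

View pics/f1.png

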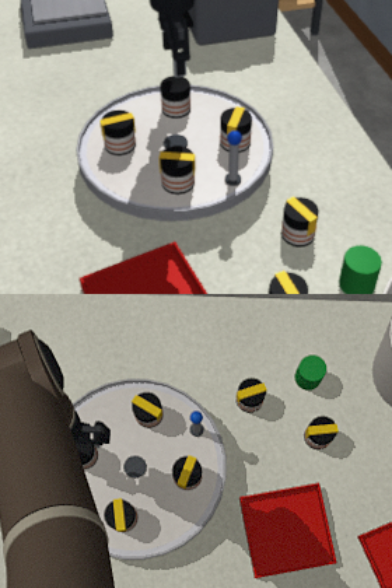

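The upper crop (side view) shows the gripper fingers at about (70, 178), right above the plain black lid at (88, 176). In the top view the arm hides that jar, and the ball stays visible at (417, 196).

```bash
python3 -m inch '[[-0.008,0.0075,0,0,0,0,-1],[-0.005,0.0055,0,0,0,0,-1],[-0.0045,0.006,0,0,0,0,-1],[-0.0035,0.006,0,0,0,0,-1],[-0.0035,0.006,0,0,0,0,-1],[-0.0035,0.0065,0,0,0,0,-1],[-0.0025,0.007,0,0,0,0,-1],[-0.002,0.0065,0,0,0,0,-1],[-0.0015,0.007,0,0,0,0,-1],[-0.001,0.007,0,0,0,0,-1],[-0.001,0.007,0,0,0,0,-1],[0,0.007,0,0,0,0,-1]]'
python3 go.py side f3
```

```text
time: 10.05
eef_pos: [0.4644, 0.0086, 0.1653]
ee_rot: [1.0, 0.0, -0.0, 0.0]
ft_force: [0.6, -0.1, 0.2]
opening: 0.998
finger_force: 0.0
meas [0.4644 0.0086 0.1653 0.0109] cmd [ 0.4641  0.0091  0.165  -0.0231] 10.05 [ 0.25  0.28 -0.44  2.05  0.15  0.85 -1.84]
side 10.05 62 47.1 0.141
w [0.821 0.695 0.022] res deg [-0.4  0.2 -0.4  0.5  0.1 -0.1]
lid at read [0.4642 0.008 ]
[0.001, 0.0115, -0.0, 0, 0, -0.0]
[0.001, 0.007, -0.0, 0, 0, -0.0]
[0.0015, 0.007, -0.0, 0, 0, -0.0]
[0.0025, 0.0065, -0.0, 0, 0, -0.0]
[0.0025, 0.0065, -0.0, 0, 0, -0.0]
[0.0025, 0.0065, -0.0, 0, 0, -0.0]
[0.0035, 0.006, -0.0, 0, 0, -0.0]
[0.004, 0.006, -0.0, 0, 0, -0.0]
[0.004, 0.0055, -0.0, 0, 0, -0.0]
[0.0045, 0.005, -0.0, 0, 0, -0.0]
[0.0045, 0.005, -0.0, 0, 0, -0.0]
[0.0055, 0.0045, -0.0, 0, 0, -0.0]
end cmd [ 0.5011 -0.0679  0.165  -0.0231] lid [ 0.5009 -0.0678]
```

```bash
python3 -m inch '[[0.001,0.0115,0,0,0,0,-1],[0.001,0.007,0,0,0,0,-1],[0.0015,0.007,0,0,0,0,-1],[0.0025,0.0065,0,0,0,0,-1],[0.0025,0.0065,0,0,0,0,-1],[0.0025,0.0065,0,0,0,0,-1],[0.0035,0.006,0,0,0,0,-1],[0.004,0.006,0,0,0,0,-1],[0.004,0.0055,0,0,0,0,-1],[0.0045,0.005,0,0,0,0,-1],[0.0045,0.005,0,0,0,0,-1],[0.0055,0.0045,0,0,0,0,-1]]'
python3 go.py side f4
```

```text
time: 11.3
eef_pos: [0.5019, -0.0682, 0.1653]
ee_rot: [1.0, 0.0, -0.0, 0.0]
ft_force: [0.9, -0.5, -1.1]
opening: 0.999
finger_force: 0.0
meas [ 0.5019 -0.0682  0.1653  0.0087] cmd [ 0.5011 -0.0679  0.165  -0.0231] 11.3 [ 0.36  0.34 -0.39  1.95  0.16  0.88 -1.69]
side no ball 0
w [0.821 0.695 0.022] res deg [-0.4  0.2 -0.4  0.5  0.1 -0.1]
lid at read [ 0.5009 -0.0678]
[0.008, 0.006, -0.0, 0, 0, -0.0]
[0.0055, 0.0035, -0.0, 0, 0, -0.0]
[0.006, 0.0035, -0.0, 0, 0, -0.0]
[0.006, 0.0025, -0.0, 0, 0, -0.0]
[0.0065, 0.0025, -0.0, 0, 0, -0.0]
[0.006, 0.002, -0.0, 0, 0, -0.0]
[0.0065, 0.0015, -0.0, 0, 0, -0.0]
[0.0065, 0.001, -0.0, 0, 0, -0.0]
[0.007, 0.001, -0.0, 0, 0, -0.0]
[0.0065, 0.0, -0.0, 0, 0, -0.0]
[0.0065, -0.0, -0.0, 0, 0, -0.0]
[0.0065, -0.0005, -0.0, 0, 0, -0.0]
end cmd [ 0.5786 -0.0909  0.165  -0.0231] lid [ 0.5785 -0.0908]
```

```bash
python3 -m inch '[[0.008,0.006,0,0,0,0,-1],[0.0055,0.0035,0,0,0,0,-1],[0.006,0.0035,0,0,0,0,-1],[0.006,0.0025,0,0,0,0,-1],[0.0065,0.0025,0,0,0,0,-1],[0.006,0.002,0,0,0,0,-1],[0.0065,0.0015,0,0,0,0,-1],[0.0065,0.001,0,0,0,0,-1],[0.007,0.001,0,0,0,0,-1],[0.0065,0,0,0,0,0,-1],[0.0065,0,0,0,0,0,-1],[0.0065,-0.0005,0,0,0,0,-1]]'
python3 go.py side,top f5;python3 -c "
import cv2,numpy as np
a=cv2.imread('pics/f5_side.png')[90:300,130:410];b=cv2.imread('pics/f5_top.png')[90:300,120:400]
cv2.imwrite('pics/f5.png',cv2.resize(np.vstack([a,b]),None,fx=1.4,fy=1.4))"
```

```text
time: 12.55
eef_pos: [0.5796, -0.0907, 0.1653]
ee_rot: [1.0, 0.0, 0.0, -0.0]
ft_force: [-0.0, -0.4, 0.7]
opening: 1.001
finger_force: 0.0
meas [ 0.5796 -0.0907  0.1653  0.0156] cmd [ 0.5786 -0.0909  0.165  -0.0231] 12.55 [ 0.34  0.46 -0.36  1.76  0.19  0.95 -1.67]
side 12.55 62 143.1 0.139
top 12.6 61 145.7 0.14
w [2.536 0.645 0.021] res deg [-0.5  0.4  0.1  0.   0.4 -0.4]
lid at read [ 0.5801 -0.0905]
[0.0145, -0.003, -0.0, 0, 0, -0.0]
[0.006, -0.002, -0.0, 0, 0, -0.0]
[0.006, -0.002, -0.0, 0, 0, -0.0]
[0.006, -0.003, -0.0, 0, 0, -0.0]
[0.006, -0.003, -0.0, 0, 0, -0.0]
[0.0055, -0.0035, -0.0, 0, 0, -0.0]
[0.005, -0.0035, -0.0, 0, 0, -0.0]
[0.005, -0.004, -0.0, 0, 0, -0.0]
[0.005, -0.0045, -0.0, 0, 0, -0.0]
[0.004, -0.0045, -0.0, 0, 0, -0.0]
[0.0045, -0.005, -0.0, 0, 0, -0.0]
[0.0035, -0.005, -0.0, 0, 0, -0.0]
end cmd [ 0.6496 -0.048   0.165  -0.0231] lid [ 0.6497 -0.0481]
```

View pics/f5.png

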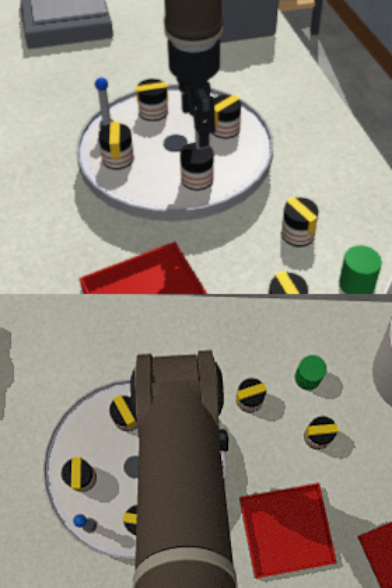

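```bash
python3 -m inch '[[0.0145,-0.003,0,0,0,0,-1],[0.006,-0.002,0,0,0,0,-1],[0.006,-0.002,0,0,0,0,-1],[0.006,-0.003,0,0,0,0,-1],[0.006,-0.003,0,0,0,0,-1],[0.0055,-0.0035,0,0,0,0,-1],[0.005,-0.0035,0,0,0,0,-1],[0.005,-0.004,0,0,0,0,-1],[0.005,-0.0045,0,0,0,0,-1],[0.004,-0.0045,0,0,0,0,-1],[0.0045,-0.005,0,0,0,0,-1],[0.0035,-0.005,0,0,0,0,-1]]'
python3 - <<'E'
from plan import *
s=st();p,b=meas();print("meas",p.round(4),"cmd",np.round(s["cmd"],4),b["time"])
look(s,["side"],"f6");m=model(s)
f=bot.grab_frame("side");t=float(b["time"]) 
def proj(f,X):
    q=np.linalg.inv(f["pose"])@np.r_[X,1];return f["K"][1,1]*q[1]/q[2]+f["K"][1,2],f["K"][0,2]-f["K"][0,0]*q[0]/q[2]
print("f5 lid expected (row,col)",proj(f,[.5801,-.0905,.11]),"z.099",proj(f,[.5801,-.0905,.099]))
print("f6 lid expected",proj(f,[*lid(m,t),.11]))
w=0.63*180/np.pi*.1
plan(s,m,[.165,.15,.13,.11,.092,.088,.088,.088,.088,.088,.088,.095],[0,0]+[round(3.5*k,1) for k in range(1,11)]);save(s)
a=cv2.imread("pics/f6_side.png")[110:260,180:380];cv2.imwrite("pics/f6.png",cv2.resize(a,None,fx=3,fy=3))
E
```

```text
time: 13.85
eef_pos: [0.6504, -0.0473, 0.1653]
ee_rot: [1.0, 0.0, 0.0, -0.0]
ft_force: [0.4, -0.6, -0.4]
opening: 1.001
finger_force: 0.0
meas [ 0.6504 -0.0473  0.1653  0.0188] cmd [ 0.6496 -0.048   0.165  -0.0231] 13.85
side 13.85 77 -169.9 0.14
w [3.321 0.617 0.021] res deg [ 0.4  0.2  0.1  0.2 -0.6  0.2]
f5 lid expected (row,col) (np.float64(199.43364540267265), np.float64(269.70037211233415)) z.099 (np.float64(203.0071022130856), np.float64(269.771246922276))
f6 lid expected (np.float64(183.37309073810223), np.float64(293.4352825416224))
[0.0065, -0.01, -0.0, 0, 0, -0.0]
[0.0025, -0.0055, 0.015, 0, 0, -0.0]
[0.0025, -0.006, 0.02, 0, 0, -3.5]
[0.0025, -0.0055, 0.02, 0, 0, -3.5]
[0.0025, -0.006, 0.018, 0, 0, -3.5]
[0.0025, -0.0055, 0.004, 0, 0, -3.5]
[0.0025, -0.0055, -0.0, 0, 0, -3.5]
[0.002, -0.0055, -0.0, 0, 0, -3.5]
[0.0025, -0.0055, -0.0, 0, 0, -3.5]
[0.0025, -0.006, -0.0, 0, 0, -3.5]
[0.0025, -0.0055, -0.0, 0, 0, -3.5]
[0.0025, -0.0055, -0.007, 0, 0, -3.5]
end cmd [6.66900e-01 2.76000e-02 9.50000e-02 3.49769e+01] lid [0.6668 0.0274]
```

View pics/f6.png

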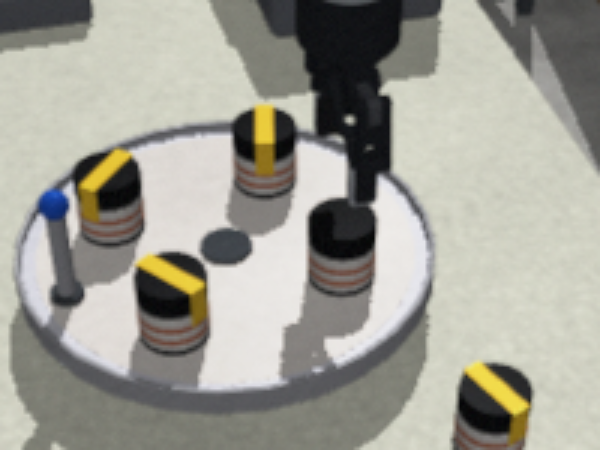

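The crop shows the plain lid at (216, 342), which is full-frame (182, 294). I predicted (183, 293), so the tracking is right. Now I'll descend and grip while moving along with the jar.

```bash
python3 -m inch '[[0.0065,-0.01,0,0,0,0,-1],[0.0025,-0.0055,0.015,0,0,0,-1],[0.0025,-0.006,0.02,0,0,-3.5,-1],[0.0025,-0.0055,0.02,0,0,-3.5,-1],[0.0025,-0.006,0.018,0,0,-3.5,-1],[0.0025,-0.0055,0.004,0,0,-3.5,1],[0.0025,-0.0055,0,0,0,-3.5,1],[0.002,-0.0055,0,0,0,-3.5,1],[0.0025,-0.0055,0,0,0,-3.5,1],[0.0025,-0.006,0,0,0,-3.5,1],[0.0025,-0.0055,0,0,0,-3.5,1],[0.0025,-0.0055,-0.007,0,0,-3.5,1]]' 40
python3 - <<'E'
from plan import *
s=st();p,b=meas();print("meas",p.round(4),"cmd",np.round(s["cmd"],4),b["time"],b["joint_positions"].round(2))
m=model(s);plan(s,m,[.115,.14,.17,.2,.22],[38.5,42,45.5,49,52.5]);save(s)
E
```

```text
time: 15.15
eef_pos: [0.6659, 0.0285, 0.0927]
ee_rot: [0.953, 0.302, -0.002, -0.001]
ft_force: [-0.3, 0.4, -1.0]
opening: 0.644
finger_force: 42.6
meas [6.65900e-01 2.85000e-02 9.27000e-02 3.51907e+01] cmd [6.66900e-01 2.76000e-02 9.50000e-02 3.49769e+01] 15.15 [ 0.2   0.69 -0.48  1.6   0.37  0.95 -1.36]
w [3.321 0.617 0.021] res deg [ 0.4  0.2  0.1  0.2 -0.6  0.2]
[0.002, -0.0055, -0.02, 0, 0, -3.5]
[0.0025, -0.0055, -0.025, 0, 0, -3.5]
[0.0025, -0.005, -0.03, 0, 0, -3.5]
[0.0025, -0.0055, -0.03, 0, 0, -3.5]
[0.0025, -0.0055, -0.02, 0, 0, -3.5]
end cmd [ 0.6577  0.0557  0.22   52.4769] lid [0.6577 0.0556]
```

Gripped at 0.644 opening, which is about 55 mm. Lifting off now.

```bash
python3 -m inch '[[0.002,-0.0055,-0.02,0,0,-3.5,1],[0.0025,-0.0055,-0.025,0,0,-3.5,1],[0.0025,-0.005,-0.03,0,0,-3.5,1],[0.0025,-0.0055,-0.03,0,0,-3.5,1],[0.0025,-0.0055,-0.02,0,0,-3.5,1]]'
python3 - <<'E'
from plan import *
s=st();p,b=meas();print(p,b["finger_force"],b["opening"])
look(s,["side","top"],"g1");model(s);save(s)
p,b=meas();print("p",p.round(4))
tgt=np.array([.4555,-.2895,.22]);y=np.radians(p[3]);d=tgt-p[:3]
print("tool delta now",d@[np.cos(y),np.sin(y),0],d@[np.sin(y),-np.cos(y),0],"yaw",p[3])
E
```

```text
time: 15.65
eef_pos: [0.6582, 0.0568, 0.221]
ee_rot: [0.896, 0.444, 0.0, -0.0]
ft_force: [1.2, 0.7, -1.6]
opening: 0.645
finger_force: 42.8
[ 0.65824793  0.05683166  0.22101381 52.68047865] 42.77831397950649 0.6453388409837941
side 15.65 84 -108.2 0.139
top 15.7 66 -107.2 0.14
w [4.419 0.575 0.022] res deg [ 0.1  0.2 -0.6  0.  -0.3  0.4]
p [ 0.6589  0.058   0.2222 52.659 ]
tool delta now -0.39965711392460057 0.04901270367996377 yaw 52.65903273040269
```

View pics/g1_side.png

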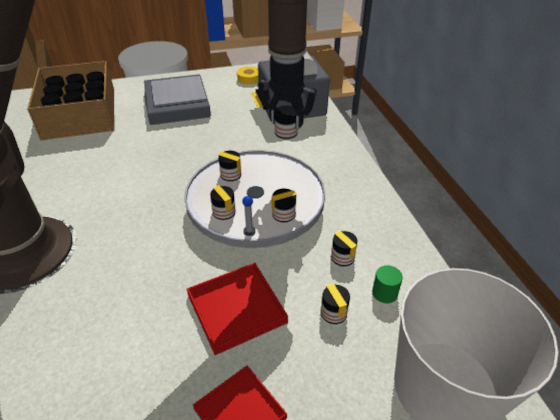

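The jar is held in the gripper at (125, 287). The disc is still turning at 0.57 rad/s with its three sealed jars upright. Next I carry it to the large tray.

```bash
python3 -m inch '[[-0.02,0.004,0,0,0,0,1],[-0.03,0.004,0,0,0,0,1],[-0.035,0.004,0,0,0,0,1],[-0.035,0.004,0,0,0,0,1],[-0.035,0.004,0,0,0,0,1],[-0.035,0.004,0,0,0,0,1],[-0.035,0.004,0,0,0,0,1],[-0.035,0.004,0,0,0,0,1],[-0.035,0.004,0,0,0,0,1],[-0.035,0.004,0,0,0,0,1],[-0.035,0.004,0,0,0,0,1],[-0.02,0.004,0,0,0,0,1]]'
python3 -m inch '[[-0.01,0,0,0,0,0,1],[-0.005,0,0,0,0,0,1],[0,0,0,0,0,0,1],[0,0,0,0,0,0,1]]'
python3 - <<'E'
from plan import *
p,b=meas();tgt=np.array([.4555,-.2895,.22]);y=np.radians(p[3]);d=tgt-p[:3]
S=bot.grab_frame("side");T=bot.grab_frame("top")
print(p.round(4),b["time"],b["finger_force"],d@[np.cos(y),np.sin(y),0],d@[np.sin(y),-np.cos(y),0])
cv2.imwrite("pics/t1.png",np.hstack([S["pixels"][200:400,140:400],T["pixels"][180:380,240:460]])[...,::-1])
E
```

```text
time: 16.95
eef_pos: [0.4589, -0.2817, 0.2178]
ee_rot: [0.898, 0.44, -0.001, -0.001]
ft_force: [-0.3, 0.9, -1.7]
opening: 0.649
finger_force: 42.8
time: 17.35
eef_pos: [0.4535, -0.2894, 0.22]
ee_rot: [0.896, 0.443, 0.0, -0.0]
ft_force: [0.4, 0.3, -1.0]
opening: 0.644
finger_force: 42.8
[ 0.4535 -0.2894  0.22   52.5983] 17.35 42.7852257527411 0.0011560289310475153 0.0016938038040345807
```

View pics/t1.png

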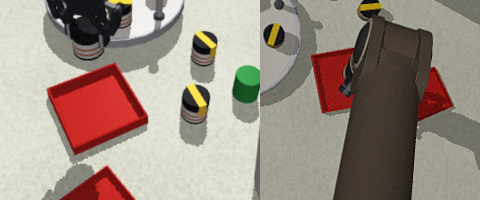

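The side crop shows the jar held upright and high, in front of the large tray's position, with the tray empty below. In the top crop the arm covers the tray. Lowering.

```bash
python3 -m inch '[[0.001,0.001,0.02,0,0,0,1],[0,0,0.03,0,0,0,1],[0,0,0.03,0,0,0,1],[0,0,0.03,0,0,0,1],[0,0,0.03,0,0,0,1],[0,0,0.015,0,0,0,1],[0,0,0.01,0,0,0,1],[0,0,0.005,0,0,0,1],[0,0,0.003,0,0,0,1],[0,0,0,0,0,0,1]]'
python3 -m inch '[[0,0,0.002,0,0,0,1],[0,0,0.001,0,0,0,1],[0,0,0,0,0,0,1]]'
```

```text
time: 18.45
eef_pos: [0.4546, -0.2908, 0.0479]
ee_rot: [0.897, 0.442, 0.0, 0.0]
ft_force: [0.3, 0.0, -2.2]
opening: 0.646
finger_force: 42.9
time: 18.75
eef_pos: [0.4542, -0.2907, 0.0445]
ee_rot: [0.897, 0.442, 0.0, 0.0]
ft_force: [-0.8, 0.2, -2.8]
opening: 0.646
finger_force: 42.9
```

```bash
for i in 1 2; do python3 -m inch '[[0,0,0.001,0,0,0,1],[0,0,0.0005,0,0,0,1],[0,0,0,0,0,0,1]]' | grep -E 'eef|force'; done
```

```text
eef_pos: [0.4541, -0.2906, 0.0427]
ft_force: [0.7, -0.4, -1.9]
finger_force: 42.9
eef_pos: [0.4541, -0.2905, 0.0412]
ft_force: [0.5, 0.3, -1.4]
finger_force: 42.9
```

```bash
for i in 1 2; do python3 -m inch '[[0,0,0.001,0,0,0,1],[0,0,0,0,0,0,1],[0,0,0,0,0,0,1]]' | grep -E 'eef|force'; done
```

```text
eef_pos: [0.4543, -0.2905, 0.041]
ft_force: [-2.2, 1.7, 7.1]
finger_force: 43.6
eef_pos: [0.4543, -0.2905, 0.0409]
ft_force: [-4.7, 2.7, 17.9]
finger_force: 44.4
```

Contact at TCP z of 41 mm. Backing off slightly, then opening and retreating.

```bash
python3 -m inch '[[0,0,-0.001,0,0,0,1],[0,0,0,0,0,0,0.2],[0,0,0,0,0,0,-0.4],[0,0,0,0,0,0,-1],[0,0,0,0,0,0,-1],[0,0,0,0,0,0,-1],[0,0,0,0,0,0,-1]]'
python3 -m inch '[[0,0,-0.01,0,0,0,-1],[0,0,-0.03,0,0,0,-1],[0,0,-0.04,0,0,0,-1],[0,0,-0.04,0,0,0,-1],[0,0,-0.04,0,0,0,-1],[0,0,-0.03,0,0,0,-1],[-0.03,0,0,0,0,0,-1],[-0.04,0,0,0,0,0,-1],[-0.04,0,0,0,0,0,-1],[-0.04,0,0,0,0,0,-1],[0,0,0,0,0,0,-1],[0,0,0,0,0,0,-1]]'
python3 - <<'E'
from plan import *
S=bot.grab_frame("side");T=bot.grab_frame("top");print(bot.sense()["time"])
cv2.imwrite("pics/end.png",np.hstack([S["pixels"][130:400,140:420],T["pixels"][130:400,140:420]])[...,::-1])
E
```

```text
time: 20.65
eef_pos: [0.4541, -0.2906, 0.0402]
ee_rot: [0.897, 0.442, -0.0, -0.0]
ft_force: [0.1, 1.0, -0.3]
opening: 0.998
finger_force: 0.0
time: 21.85
eef_pos: [0.3622, -0.4102, 0.2308]
ee_rot: [0.897, 0.441, 0.0, 0.0]
ft_force: [0.2, 1.2, -0.4]
opening: 1.0
finger_force: 0.0
21.95
```

View pics/end.png

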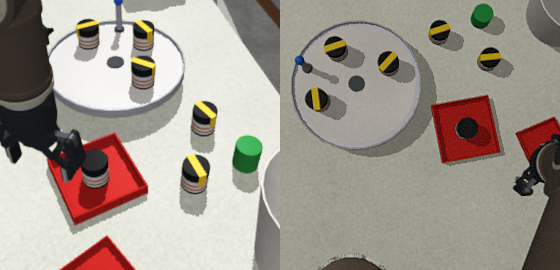

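The reject jar stands upright and released in the middle of the large tray: top crop (128, 467), side crop (168, 94). The three sealed jars are still on the disc and the finished jars have not moved. The arm is clear.

```bash
python3 -c "
from bench import bot;print(bot.finish_job())"
```

```text
the job is handed in; nothing more can be done
None
```

The job is handed in, with no verdict returned: I followed the plain-lidded jar for over 5 s, lifted it off with the turntable still turning at about 0.57 rad/s, and set it upright and released near the middle of the large red tray, the other jars left standing.

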